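# Wedge the draining tray up to its height stop

## Task

The hinged draining tray sags at its free end. Take the wooden wedge by its thick end, slide its thin end under the tray's foot and push it in until the tray's rim has risen to the steel height tongue and bears snugly but gently against it, so that the tray no longer rattles. Leave the wedge flat in place and let go; lift the tray with the wedge only, not with the hand, and leave the beaker, the glass jar and the bowl alone.

Things in the scene. Friction and masses are not known exactly. Their poses are not given: they have to be found in the camera images.
- stand: Fixed grey plastic stand, 195 x 295 mm, that carries the tray. Origin on the worktop under the tray's middle; +y points along the tray from the hinge to the free end (free edge 130 mm from the origin), z up. Under the free end the worktop is open, and so is the strip beyond it along +y; a 10 mm high rail runs along the +x side only.
- tray: White ribbed draining tray, 160 x 265 mm, hinged 29 mm up at its end towards the stand's -y, 250 mm from the foot; the other (free) end swings up. Origin on the hinge axis, axes like the stand's. At rest it is level: underside 26, free edge's top 36, side rims' top 40 mm above the worktop. About 0.55 kg (varies): the foot bears about 3 N on the wedge while the tray is being lifted.
- tray_foot (a point): Point on the tray's underside above its levelling foot, a round rubber foot 18 mm across, 15 mm inside the free edge, half-way across the tray. The foot is screwed out by an amount that is not measured: with the tray down its underside is 5 to 15 mm above the worktop, and it keeps its length. Axes as the tray's.
- tray_rim (a point): Top of the tray's side rim right below the steel tongue (at 40 mm height with the tray down).
- tongue (a point): Underside of the steel height tongue, 49 mm above the worktop, right above tray_rim: the height mark and a rigid stop. The rim has to rise 9 mm to touch it. While the tray only rises, pushing the wedge takes about 5 N. Once the rim touches, the push climbs, about 1.5 N for each further millimetre of wedge travel; some 5 to 10 N on the tongue is snug, 20 N too much.
- stop_bracket: Fixed steel post, 54 mm high, at the free end of the stand's +x side, with the 4 mm thick tongue that reaches over the tray's rim. Frame the same as the stand's.
- wedge: Loose wooden wedge, 160 mm long, 36 mm wide, about 0.15 kg, lying flat. Origin under the middle of its length; +x points to the thin tip (80 mm from the origin), z up. Its top climbs straight from 3 mm at the tip to 30 mm at 110 mm from the tip; the last 50 mm are the level, 30 mm high thick end. It slides with a friction coefficient of about 0.35 (varies) and stays put under load when released.
- wedge_grip (a point): Centre of the wedge's thick end, 56 mm behind the wedge's origin (136 mm from the tip) and 15 mm above its underside. It is 40 mm wide there across the wedge's y; grasp it across y. Axes as the wedge's.
- beaker: Bystander: orange plastic beaker standing upside down, 74 mm across, 105 mm high; origin under its centre.
- glass_jar: Bystander: clear glass jar, 80 mm across, 128 mm high; origin under its centre.
- small_bowl: Bystander: small bowl, 115 mm across, 51 mm high; origin under its centre.

How it is judged:
By the outcome, as a careful person would: the job done as asked, in the order asked, and still so for the second after the job is handed in, with the robot touching nothing.
It also fails if it takes over 64 s, if anything falls off the work surface, if the arm or the gripper's body presses on something with over 40 N, if the wrist force passes 120 N, or if a joint passes its speed limit or range.

## Robot

A 7-joint arm with a two-finger parallel gripper is mounted at the origin on a cart in front of the work surface, level with it; the furniture and walls round the work are solid. World frame = base frame: x ahead of the robot, y to its left, z up, the work surface at z = 0. Lengths are in m, angles in degrees, forces in N, time in s.
With the tool pointing down it reaches from about 0.425 to 0.925 m from the base axis. Payload 6.8 kg.
Tool frame: the origin (TCP) lies midway between the tips of the shut fingers; the grasp point (between the pads) lies 19 mm behind it; z points along the fingers, y is the line along which they close (so a half turn about z gives the same grasp; the last joint's range is limited). The gripper opens to 85 mm and grips with 20 to 120 N. Pads are 22 mm wide; open, the fingers measure 114 mm over their backs; the gripper's body (76 mm by 85 mm) begins 54 mm behind the grasp point. The pads swing forward as they close: fully open they stand 13 mm farther back than shut.
Start: joints at [-81.137, 27.33, 1.283, 89.118, -0.659, 63.558, -4.761], TCP at [0.175, 0.652, 0.231] pointing down, gripper open.
Joint ranges: [-169.35, 169.35], [-19.33, 120.38], [-80.79, 83.38], [13.8, 139.57], [-78.32, 258.32], [9.67, 109.79], [-169.56, 169.56]. Speed limits (degrees/s): [136.94, 136.94, 180, 180, 180, 180, 180].

## Interface

Orientations are given as [roll, pitch, yaw] about the fixed x, y, z axes, in that order (R = Rz(yaw) Ry(pitch) Rx(roll)).
In Python, from plant import manip gives the robot as it stands.
- The arm moves only by the tool drive_tool, never from a script. Its argument "rows" is a list that holds one entry, the list of rows, each a list of 7 numbers: the turn, a rotation vector about the tool's x, y, z in degrees, then the shift along the tool's x, y, z in cm, then the opening, from 0 (shut) to 1 (fully open). In form: [[[rx, ry, rz, tx, ty, tz, jaw], ...]]. A call has 1 to 10 rows; each row is the pose to reach, as a shift and turn from the pose commanded when the call began, along the tool's axes at that moment; what a row does not reach only later rows make up. A row lasts 1/8 s, in which the tool goes at most 62.5 mm and 10.7 degrees, less where a joint would pass 70% of its speed; a pose out of reach is approached as far as the arm can. A call with a gripper value outside its range is refused whole. The fingers move at their own pace and stop on an object; "force" is the grip in N (left out, the last holds). Time passes only in rows, so rows that repeat a pose let the fingers close. It gives the time, the measured TCP pose, the force, the opening and the grip force at its end, in the units of the state.
- manip.read_state(): the state, without advancing time (a new reading comes with each control period).
- manip.camera(name): name is "scene" or "top"; returns the picture (420x560x3 uint8, blue, green, red); there is no depth.
- manip.calibration(name): a dict with "vfov" (degrees; the focal length in pixels is half the picture's height over the tangent of half this angle, whatever the lens; pixels are square), "cx", "cy" (the principal point, pixels), "D" ([k1, k2, p1, p2, k3] as OpenCV has them; the pictures are not rectified), "world_to_cam" (4x4, takes a point from world to camera coordinates). Camera axes: x right, y down, z forward; pixel columns grow to the right and rows downward; lengths in m; the calibration is good to about 2 mm. A picture is of the moment at which its call begins. calibration takes no time and is no camera call.
- manip.finish_job(): hands the job in; it is judged then, once.
The state is a dict: "time": time; "joints": joint angles; "dq": joint speeds; "tau": joint torques, N m; "eef_pos": TCP position; "eef_rot": TCP orientation; "contact_force": force on the tool from outside, world axes, zero at the start; "ft_torque": the same for the moment, N m; "grip_width": opening from 0.0 (shut) to 1.0 (fully open); "grasp_force": force on a finger pad.
Only numpy, scipy, OpenCV 4.12 (cv2) and the standard library are available. Lean on these libraries where they do the work, as an engineer would, in place of code of your own. Each camera call takes 0.05 s, during which the arm holds its last target. There are 200 camera calls.

## Working session

There is one attempt and no reset: what is moved stays moved. The work goes in short steps, Python scripts to look and compute and a tool call to move; the robot and the scene stay as the last step left them, time stands still between calls to the robot, and variables do not carry over. Pictures are saved under pics/ and viewed, at most 10 in all, crops included, and the job is handed in when it is done.

Besides the shell and the picture viewer there is one more tool, called after "Request:" as name(argument=value, ...) on one line, values as JSON. drive_tool: Moves the arm, as the interface text tells. Its arguments: {"type":"object","properties":{"rows":{"type":"array","items":{"type":"array","items":{"type":"array","items":{"type":"number"}}}},"force":{"type":"number"}},"required":["rows"]}

```bash
mkdir -p pics; ls
python3 - <<'E'
from plant import manip
import cv2
for n in("scene","top"):
    cv2.imwrite(f"pics/{n}0.png",manip.camera(n)); c=manip.calibration(n); print(n,c)
s=manip.read_state(); print(s)
E
```

```text
pics
scene {'vfov': 45.463395791880465, 'cx': 285.50196809619763, 'cy': 207.30725858641256, 'D': array([-0.04770835,  0.        ,  0.        ,  0.        ,  0.        ]), 'world_to_cam': array([[ 0.72505572, -0.68858778, -0.01187726, -0.45108465],
       [-0.5233594 , -0.53970286, -0.65940562,  0.39298628],
       [ 0.44764846,  0.48432189, -0.75169353,  1.0381436 ],
       [ 0.        ,  0.        ,  0.        ,  1.        ]])}
top {'vfov': 54.32394040089015, 'cx': 279.19412989091944, 'cy': 213.08359975003137, 'D': array([-0.12382556,  0.        ,  0.        ,  0.        ,  0.        ]), 'world_to_cam': array([[ 0.13257392, -0.9911622 ,  0.00465232, -0.04979978],
       [-0.96716373, -0.13038797, -0.21815886,  0.67210155],
       [ 0.21683742,  0.02442262, -0.97590218,  0.7713928 ],
       [ 0.        ,  0.        ,  0.        ,  1.        ]])}
{'time': 0.1, 'joints': array([-81.13641417,  27.37405492,   1.28070028,  89.17222038,
        -0.6585133 ,  63.55878144,  -4.76302163]), 'dq': array([-0.0522461 , -0.13434411,  0.10594024, -0.10704784,  0.00142288,
        0.11298429,  0.06521594]), 'tau': array([ 4.10147390e-03, -5.97764075e+01,  1.61357291e+00, -2.81958550e+01,
        1.28164468e-02,  4.93790314e-03,  6.48470888e-06]), 'eef_pos': array([0.17523335, 0.65129956, 0.23039122]), 'eef_rot': array([-1.79902611e+02,  7.81413306e-03,  1.64941829e+02]), 'contact_force': array([-0.13076065, -0.22452472,  0.00171363]), 'ft_torque': array([-0.00794747,  0.01691366, -0.01924868]), 'grasp_force': 0.0, 'grip_width': 0.9987676409392355}
```

View pics/scene0.png

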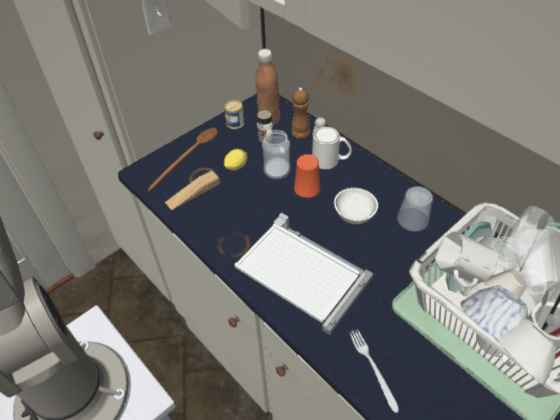

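View pics/top0.png

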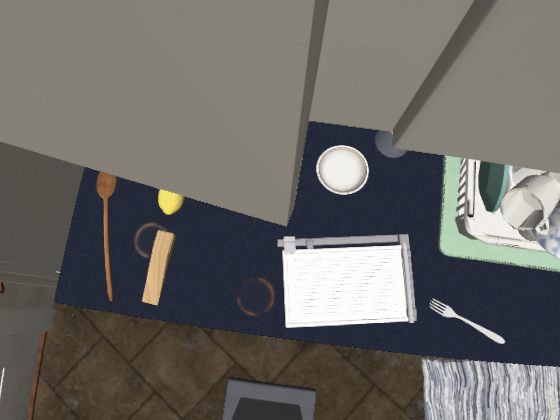

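The tray's free end with its post (top image, 290,243) points to image left, which is world +y. The wedge lies at about (158,267) in top and (193,190) in scene. I'll zoom in on both.

Run:
```python
import cv2,numpy as np
s=cv2.imread("pics/scene0.png");t=cv2.imread("pics/top0.png")
a=cv2.resize(s[160:220,155:235],(400,300),interpolation=cv2.INTER_CUBIC)
b=cv2.resize(t[220:310,120:240],(400,300),interpolation=cv2.INTER_CUBIC)
c=cv2.resize(s[205:330,225:385],(400,300),interpolation=cv2.INTER_CUBIC)
d=cv2.resize(t[225:339,270:422],(400,300),interpolation=cv2.INTER_CUBIC)
cv2.imwrite("pics/z.png",np.vstack([np.hstack([a,b]),np.hstack([c,d])]))
```

```text
(no output)
```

View pics/z.png

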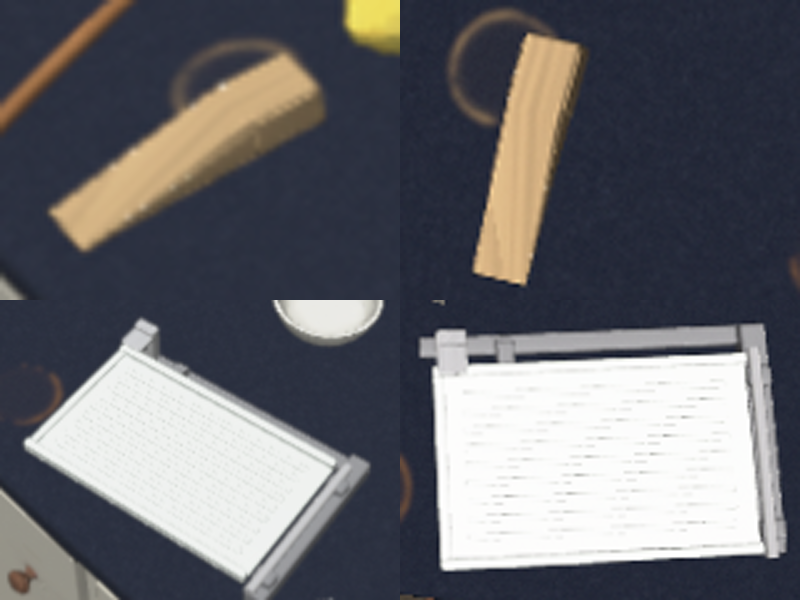

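Thick end is the far (+x) end, top px ≈(158,230)/(175,233.5); tip ≈(142,302)/(157.5,305.5). Tray corners read too; casting rays.

```bash
cat > h.py <<'E'
import numpy as np,cv2
from plant import manip
def ray(n,px,z):
    c=manip.calibration(n); f=210/np.tan(np.radians(c["vfov"]/2))
    K=np.array([[f,0,c["cx"]],[0,f,c["cy"]],[0,0,1]])
    u=cv2.undistortPoints(np.array([[px]],float),K,c["D"])[0,0]
    W=c["world_to_cam"];R=W[:3,:3];o=-R.T@W[:3,3];d=R.T@np.array([u[0],u[1],1])
    return o+d*(z-o[2])/d[2]
def proj(n,P):
    c=manip.calibration(n); f=210/np.tan(np.radians(c["vfov"]/2))
    K=np.array([[f,0,c["cx"]],[0,f,c["cy"]],[0,0,1]]);W=c["world_to_cam"]
    return cv2.projectPoints(np.array(P,float),cv2.Rodrigues(W[:3,:3])[0],W[:3,3],K,c["D"])[0][:,0]
def st():
    s=manip.read_state()
    for k in("time","eef_pos","eef_rot","contact_force","grip_width","grasp_force"):print(k,np.round(s[k],4))
    return s
E
python3 - <<'E'
from h import *
np.set_printoptions(precision=4,suppress=True)
L=[("wedge thick L",(158.1,229.9),(213,170.4),.03),("thick R",(174.9,233.5),(220,178.4),.03),("tip L",(141.9,301.6),(165,202.4),.003),("tip R",(157.5,305.5),(171.6,210),.003),
("tray free far",(282.9,252.4),(273,223),.04),("free near",(286.3,327.6),(236.2,263),.04),("hinge near",(407.5,320.7),(323.8,317),.04),("hinge far",(401.1,244.8),(359,270),.04)]
# scene order for wedge: left/right may swap
for n,a,b,z in L: print(n,ray("top",a,z)[:2],ray("scene",b,z)[:2])
c=manip.calibration
for n in("top","scene"):
    W=c(n)["world_to_cam"];print(n,-W[:3,:3].T@W[:3,3])
E
```

```text
wedge thick L [0.6101 0.2977] [0.6138 0.2918]
thick R [0.6074 0.2594] [0.6081 0.2526]
tip L [0.4525 0.3124] [0.4541 0.3094]
tip R [0.4495 0.2765] [0.4512 0.2733]
tray free far [0.5972 0.0219] [0.6001 0.0227]
free near [ 0.4445 -0.0053] [ 0.4518 -0.0075]
hinge near [ 0.4889 -0.2537] [ 0.4983 -0.2543]
hinge far [ 0.6462 -0.2273] [ 0.649  -0.2261]
top [0.4894 0.0194 0.8997]
scene [ 0.068  -0.6013  1.0341]
```

```bash
cat >> h.py <<'E'
from scipy.spatial.transform import Rotation as Ro
def go(pos,yaw,part=1):
    s=manip.read_state();R=Ro.from_euler("xyz",s["eef_rot"],degrees=True)
    T=Ro.from_euler("xyz",[180,0,yaw],degrees=True)
    print("turn",np.round((R.inv()*T).as_rotvec(degrees=True),1),"shift cm",np.round(R.inv().apply(np.array(pos)-s["eef_pos"])*100,2))
E
python3 - <<'E'
from h import *
np.set_printoptions(precision=3,suppress=True)
for n,p in dict(beaker=(308,192),jar=(276,172),jar2=(414,224),bowl=(356,215),lemon=(235,166)).items(): print(n,ray("scene",p,0.0))
go([.587,.278,.15],-6.3)
E
```

```text
beaker [0.769 0.062 0.   ]
jar [0.759 0.184 0.   ]
jar2 [ 0.889 -0.216  0.   ]
bowl [ 0.802 -0.088  0.   ]
lemon [0.689 0.287 0.   ]
turn [  0.    0.1 171.2] shift cm [-49.46 -25.34   8.09]
```

Request:
drive_tool(rows=[[[0, 0, 85, -25, -12, 6, 1], [0, 0, 85, -25, -12, 6, 1], [0, 0, 85, -25, -12, 6, 1], [0, 0, 85, -35, -18, 8, 1], [0, 0, 85, -45, -24, 8, 1], [0, 0, 90, -49.5, -25.3, 8.1, 1], [0, 0, 100, -49.5, -25.3, 8.1, 1], [0, 0, 100, -49.5, -25.3, 8.1, 1], [0, 0, 100, -49.5, -25.3, 8.1, 1], [0, 0, 100, -49.5, -25.3, 8.1, 1]]], force=60)

```text
time: 1.35
eef_pos: [0.5913, 0.2721, 0.1499]
eef_rot: [179.8, 0.2, 64.2]
contact_force: [-0.0, -0.0, 0.3]
grip_width: 1.002
grasp_force: 0.0
```

Run:
```python
from h import *
s=st();print(s["joints"]);go([.587,.278,.12],-6.3)
```

```text
time 1.35
eef_pos [0.5913 0.2721 0.1499]
eef_rot [1.798054e+02 1.604000e-01 6.422430e+01]
contact_force [-0.0434 -0.0284  0.2993]
grip_width 1.002
grasp_force 0.0
[-50.75738153  32.26268329  28.94914666  98.35517218 -18.27102596
  54.15151644 -40.5205056 ]
turn [ 0.3  0.  70.5] shift cm [ 0.35 -0.66  2.99]
```

Request:
drive_tool(rows=[[[0, 0, 70.5, 0.35, -0.65, 3, 1], [0, 0, 70.5, 0.35, -0.65, 3, 1], [0, 0, 70.5, 0.35, -0.65, 3, 1], [0, 0, 70.5, 0.35, -0.65, 3, 1], [0, 0, 70.5, 0.35, -0.65, 3, 1], [0, 0, 70.5, 0.35, -0.65, 3, 1], [0, 0, 70.5, 0.35, -0.65, 3, 1], [0, 0, 70.5, 0.35, -0.65, 3, 1], [0, 0, 70.5, 0.35, -0.65, 3, 1]]])

```text
time: 2.48
eef_pos: [0.583, 0.2849, 0.1201]
eef_rot: [180.0, 0.0, -5.4]
contact_force: [-0.5, -0.8, -0.3]
grip_width: 1.002
grasp_force: 0.0
```

Run:
```python
from h import *
s=st();print(s["joints"])
a=manip.camera("top");b=manip.camera("scene")
cv2.imwrite("pics/m1.png",np.hstack([cv2.resize(a[180:320,100:240],(400,400)),cv2.resize(b[100:240,130:270],(400,400))]))
go([.587,.278,.006],-6.3)
```

```text
time 2.475
eef_pos [0.583  0.2849 0.1201]
eef_rot [ 1.799901e+02  2.010000e-02 -5.430900e+00]
contact_force [-0.4842 -0.8417 -0.2837]
grip_width 1.0025
grasp_force 0.0
[-62.27600565  39.33123295  45.41918706 100.48877198 -33.58690589
  54.69370531 -98.57075964]
turn [-0.   0.   0.8] shift cm [ 0.45  0.64 11.42]
```

View pics/m1.png

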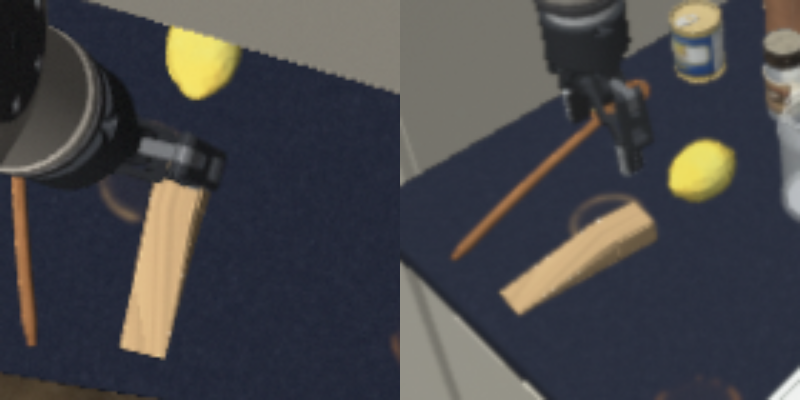

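The gripper hovers over the thick end at (185,160) in the left crop, and nothing is in the way. I'll descend and grip.

Request:
drive_tool(rows=[[[0, 0, 0.8, 0.45, 0.64, 4, 1], [0, 0, 0.8, 0.45, 0.64, 7, 1], [0, 0, 0.8, 0.45, 0.64, 9.5, 1], [0, 0, 0.8, 0.45, 0.64, 11.2, 1], [0, 0, 0.8, 0.45, 0.64, 11.2, 1], [0, 0, 0.8, 0.45, 0.64, 11.2, 1], [0, 0, 0.8, 0.45, 0.64, 11.2, 1]]])

```text
time: 3.45
eef_pos: [0.5878, 0.2784, 0.0094]
eef_rot: [-179.9, -0.1, -6.3]
contact_force: [0.7, 0.4, 0.4]
grip_width: 0.999
grasp_force: 0.0
```

Request:
drive_tool(rows=[[[0, 0, 0, 0, 0, 0, 0.6], [0, 0, 0, 0, 0, 0, 0.5], [0, 0, 0, 0, 0, 0, 0.3], [0, 0, 0, 0, 0, 0, 0.2], [0, 0, 0, 0, 0, 0, 0.2], [0, 0, 0, 0, 0, 0, 0.2], [0, 0, 0, 0, 0, 0, 0.2], [0, 0, 0, 0, 0, 0, 0.2]]], force=60)

```text
time: 4.45
eef_pos: [0.5876, 0.2785, 0.009]
eef_rot: [-179.9, -0.1, -6.4]
contact_force: [-0.4, 0.5, 6.2]
grip_width: 0.458
grasp_force: 60.5
```

Run:
```python
from h import *
s=st();print(s["joints"])
go([.49,.26,.05],60)
```

```text
time 4.45
eef_pos [0.5876 0.2785 0.009 ]
eef_rot [-1.799414e+02 -5.200000e-02 -6.352800e+00]
contact_force [-0.4158  0.4641  6.2024]
grip_width 0.4576
grasp_force 60.4785
[-57.25828578  47.09764353  38.7306733  102.73569244 -40.50296889
  44.91659361 -93.84813815]
turn [ -0.   -0.1 -66.4] shift cm [-9.5   2.91 -4.11]
```

Request:
drive_tool(rows=[[[0, 0, 0, 0, 0, -1.5, 0.2], [0, 0, 0, 0, 0, -3, 0.2], [0, 0, -10, -2, 0.5, -4, 0.2], [0, 0, -20, -4, 1, -4, 0.2], [0, 0, -30, -6, 2, -4, 0.2], [0, 0, -40, -8, 2.5, -4, 0.2], [0, 0, -50, -9.5, 3, -4, 0.2], [0, 0, -60, -9.5, 3, -4, 0.2], [0, 0, -66, -9.5, 3, -4, 0.2], [0, 0, -66, -9.5, 3, -4, 0.2]]])

```text
time: 5.7
eef_pos: [0.4897, 0.2585, 0.0491]
eef_rot: [180.0, -0.1, 59.5]
contact_force: [1.6, -0.2, -1.1]
grip_width: 0.458
grasp_force: 60.1
```

Run:
```python
from h import *
s=st();print(s["joints"])
go([.4907,.1799,.03],100.8)
```

```text
time 5.7
eef_pos [0.4897 0.2585 0.0491]
eef_rot [ 1.799841e+02 -5.110000e-02  5.954990e+01]
contact_force [ 1.6177 -0.2014 -1.059 ]
grip_width 0.4581
grasp_force 60.0563
[-53.56640157  32.23760686  25.04918458 115.09755278 -21.97059882
  37.16442215 -44.63709588]
turn [  0.   -0.  -41.3] shift cm [-6.73  4.07  1.91]
```

Request:
drive_tool(rows=[[[0, 0, -10, 0, 0, 0, 0.2], [0, 0, -20, -1, 0.5, 0, 0.2], [0, 0, -30, -2.5, 1.5, 0, 0.2], [0, 0, -41.3, -4, 2.5, 0, 0.2], [0, 0, -41.3, -5.5, 3.5, 0.5, 0.2], [0, 0, -41.3, -6.7, 4.1, 1.5, 0.2], [0, 0, -41.3, -6.7, 4.1, 1.9, 0.2], [0, 0, -41.3, -6.7, 4.1, 1.9, 0.2], [0, 0, -41.3, -6.7, 4.1, 1.9, 0.2]]])

```text
time: 6.82
eef_pos: [0.4909, 0.1812, 0.0293]
eef_rot: [180.0, -0.0, 101.0]
contact_force: [-1.2, 0.2, -1.0]
grip_width: 0.45
grasp_force: 60.0
```

Run:
```python
from h import *
s=st();print(s["joints"])
a=manip.camera("top");b=manip.camera("scene")
cv2.imwrite("pics/t2.png",a);cv2.imwrite("pics/s2.png",b)
cv2.imwrite("pics/m2.png",np.hstack([cv2.resize(a[210:350,220:360],(400,400)),cv2.resize(b[160:300,190:330],(400,400))]))
go([.4907,.1799,.0095],100.8)
```

```text
time 6.825
eef_pos [0.4909 0.1812 0.0293]
eef_rot [ 1.799843e+02 -2.010000e-02  1.009992e+02]
contact_force [-1.2337  0.1969 -1.0263]
grip_width 0.4497
grasp_force 60.0122
[-37.43272671  30.46295467  13.01310174 118.93066133 -12.52384119
  31.84820014  -4.48419821]
turn [ 0.  -0.   0.2] shift cm [-0.1  -0.05  2.  ]
```

View pics/m2.png

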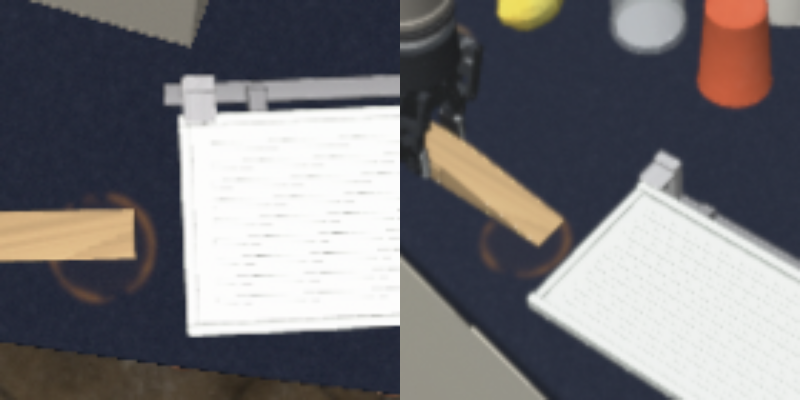

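The wedge tip's corners are at crop (133,208) and (135,259). The free-edge corners are at (178,115) and (188,337). I'll check the lateral alignment.

Run:
```python
from h import *
np.set_printoptions(precision=4,suppress=True)
f=lambda n,x,y,z:ray(n,(x/400*140+(220 if n=="top" else 190),y/400*140+(210 if n=="top" else 160)),z)[:2]
d=np.array([-.187,.982]);e=np.array([.982,.187])
tt=(f("top",133,208,.022)+f("top",135,259,.022))/2
ts=(f("scene",(565-400),222,.022)+f("scene",541-400,245,.022))/2
ft=(f("top",178,115,.04)+f("top",188,337,.04))/2
fs=(f("scene",641-400,187,.04)+f("scene",528-400,298,.04))/2
print(tt,ts,ft,fs); g=np.array([.4909,.1812])
for t,m in((tt,ft),(ts,fs)): print("tip-free: along",(t-m)@d,"across",(t-m)@e,"grip across",(g-m)@e)
```

```text
[0.5119 0.0446] [0.5144 0.0407] [0.5226 0.0097] [0.522  0.0031]
tip-free: along 0.036230112065201533 across -0.0039494224893855305 grip across 0.0009362215077243823
tip-free: along 0.03834066163432367 across -0.0004250298746645482 grip across 0.002780620462198302
```

Request:
drive_tool(rows=[[[0, 0, -0.2, 0, 0, 1, 0.2], [0, 0, -0.2, 0, 0, 1.7, 0.2], [0, 0, -0.2, 0, 0, 1.95, 0.2], [0, 0, -0.2, 0, 0, 1.95, 0.2], [0, 0, -0.2, 0, 0, 1.95, 0.2]]])

```text
time: 7.55
eef_pos: [0.491, 0.1802, 0.0099]
eef_rot: [180.0, -0.0, 101.1]
contact_force: [0.6, 0.5, -0.6]
grip_width: 0.453
grasp_force: 60.0
```

Request:
drive_tool(rows=[[[0, 0, 0, -0.5, 0, 0, 0.2], [0, 0, 0, -1, 0, 0, 0.2], [0, 0, 0, -1.5, 0, 0, 0.2], [0, 0, 0, -2, 0, 0, 0.2], [0, 0, 0, -2.5, 0, 0, 0.2], [0, 0, 0, -3, 0, 0, 0.2], [0, 0, 0, -3.5, 0, 0, 0.2], [0, 0, 0, -4, 0, 0, 0.2], [0, 0, 0, -4, 0, 0, 0.2]]])

```text
time: 8.68
eef_pos: [0.4987, 0.1404, 0.0098]
eef_rot: [-180.0, 0.0, 101.1]
contact_force: [-0.6, 0.4, -1.3]
grip_width: 0.457
grasp_force: 60.0
```

```bash
cat >> h.py <<'E'
def pf():
    s=st();f=s["contact_force"];print("along d",f[:2]@np.array([-.187,.982]),"s",(s["eef_pos"][:2]-np.array([.5262,-.0067]))@np.array([-.187,.982]))
E
python3 -c "
from h import *
pf()"
```

```text
time 8.675
eef_pos [0.4987 0.1404 0.0098]
eef_rot [-1.799996e+02  9.000000e-03  1.010953e+02]
contact_force [-0.6026  0.3766 -1.3265]
grip_width 0.4568
grasp_force 59.9987
along d 0.4825318540838292 s 0.14960229263640765
```

Request:
drive_tool(rows=[[[0, 0, 0, 0, 0, 0.07, 0.2], [0, 0, 0, -0.3, 0, 0.07, 0.2], [0, 0, 0, -0.6, 0, 0.07, 0.2], [0, 0, 0, -0.9, 0, 0.07, 0.2], [0, 0, 0, -1.2, 0, 0.07, 0.2], [0, 0, 0, -1.5, 0, 0.07, 0.2], [0, 0, 0, -1.8, 0, 0.07, 0.2], [0, 0, 0, -2, 0, 0.07, 0.2], [0, 0, 0, -2, 0, 0.07, 0.2]]])

```text
time: 9.8
eef_pos: [0.5025, 0.1211, 0.0091]
eef_rot: [-180.0, 0.0, 101.1]
contact_force: [-0.4, 0.7, -0.7]
grip_width: 0.451
grasp_force: 60.0
```

Request:
drive_tool(rows=[[[0, 0, 0, -0.3, 0, 0, 0.2], [0, 0, 0, -0.6, 0, 0, 0.2], [0, 0, 0, -0.9, 0, 0, 0.2], [0, 0, 0, -1.2, 0, 0, 0.2], [0, 0, 0, -1.5, 0, 0, 0.2], [0, 0, 0, -1.5, 0, 0, 0.2]]])

```text
time: 10.55
eef_pos: [0.5054, 0.1062, 0.0091]
eef_rot: [-180.0, 0.0, 101.1]
contact_force: [0.6, 0.2, -2.7]
grip_width: 0.455
grasp_force: 60.0
```

```bash
python3 -c "
from h import *
pf()
b=manip.camera('scene');a=manip.camera('top')
cv2.imwrite('pics/s3.png',b);cv2.imwrite('pics/t3.png',a)"
```

```text
time 10.55
eef_pos [0.5054 0.1062 0.0091]
eef_rot [-1.799979e+02  6.600000e-03  1.011097e+02]
contact_force [ 0.5901  0.1627 -2.6858]
grip_width 0.4554
grasp_force 60.0175
along d 0.04937654694622356 s 0.11479761599047222
```

Request:
drive_tool(rows=[[[0, 0, 0, -0.3, 0, 0, 0.2], [0, 0, 0, -0.6, 0, 0, 0.2], [0, 0, 0, -0.9, 0, 0, 0.2]]])

```text
time: 11.02
eef_pos: [0.507, 0.0986, 0.0091]
eef_rot: [180.0, -0.1, 101.2]
contact_force: [-0.7, 4.2, -1.7]
grip_width: 0.46
grasp_force: 60.0
```

Request:
drive_tool(rows=[[[0, 0, 0, -0.3, 0, 0, 0.2], [0, 0, 0, -0.6, 0, 0, 0.2], [0, 0, 0, -0.9, 0, 0, 0.2]]])

```text
time: 11.4
eef_pos: [0.5088, 0.0888, 0.009]
eef_rot: [-180.0, -0.0, 101.1]
contact_force: [-1.6, 4.4, -2.1]
grip_width: 0.453
grasp_force: 60.0
```

Request:
drive_tool(rows=[[[0, 0, 0, -0.3, 0, 0, 0.2], [0, 0, 0, -0.6, 0, 0, 0.2]]])

```text
time: 11.65
eef_pos: [0.5099, 0.0828, 0.009]
eef_rot: [-180.0, 0.0, 101.1]
contact_force: [-1.1, 3.8, -2.3]
grip_width: 0.456
grasp_force: 59.9
```

```bash
python3 -c "
from h import *
pf()
b=manip.camera('scene');a=manip.camera('top')
cv2.imwrite('pics/m3.png',np.hstack([cv2.resize(a[210:350,220:360],(400,400),interpolation=2),cv2.resize(b[160:300,190:330],(400,400),interpolation=2)]))"
```

```text
time 11.65
eef_pos [0.5099 0.0828 0.009 ]
eef_rot [-1.799903e+02  1.900000e-03  1.011359e+02]
contact_force [-1.1204  3.793  -2.2855]
grip_width 0.4556
grasp_force 59.948
along d 3.934232585910082 s 0.09092637594278609
```

View pics/m3.png

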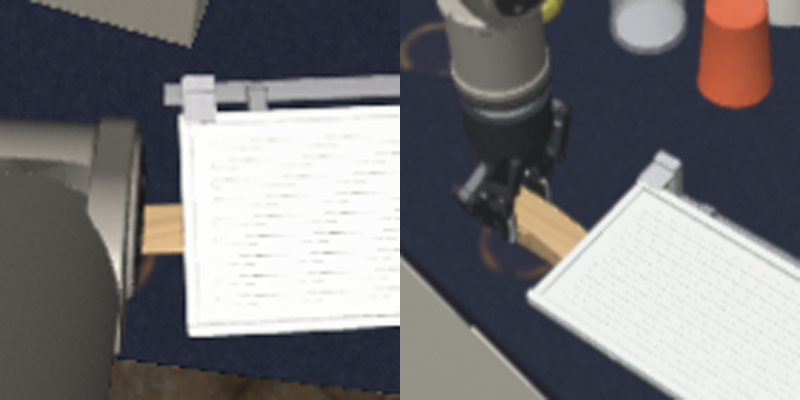

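The wedge is centred under the free edge and lifting at about 4 N. I'll keep pushing in small steps and watch the push force.

Request:
drive_tool(rows=[[[0, 0, 0, -0.2, 0, 0, 0.2], [0, 0, 0, -0.4, 0, 0, 0.2], [0, 0, 0, -0.6, 0, 0, 0.2]]])

```text
time: 12.12
eef_pos: [0.5111, 0.0772, 0.0091]
eef_rot: [-180.0, -0.0, 101.2]
contact_force: [-1.1, 5.5, -1.7]
grip_width: 0.454
grasp_force: 59.9
```

Request:
drive_tool(rows=[[[0, 0, 0, -0.2, 0, 0, 0.2], [0, 0, 0, -0.4, 0, 0, 0.2]]])

```text
time: 12.38
eef_pos: [0.5119, 0.0731, 0.0091]
eef_rot: [-180.0, -0.0, 101.1]
contact_force: [-0.4, 3.0, -2.7]
grip_width: 0.454
grasp_force: 59.9
```

Request:
drive_tool(rows=[[[0, 0, 0, -0.2, 0, 0, 0.2], [0, 0, 0, -0.3, 0, 0, 0.2]]])

```text
time: 12.62
eef_pos: [0.5125, 0.0701, 0.0091]
eef_rot: [-180.0, 0.0, 101.1]
contact_force: [-0.5, 3.4, -2.5]
grip_width: 0.46
grasp_force: 59.9
```

Request:
drive_tool(rows=[[[0, 0, 0, -0.2, 0, 0, 0.2], [0, 0, 0, -0.3, 0, 0, 0.2]]])

```text
time: 12.88
eef_pos: [0.5128, 0.0682, 0.009]
eef_rot: [-180.0, -0.1, 101.2]
contact_force: [-1.6, 7.6, -2.8]
grip_width: 0.453
grasp_force: 60.0
```

Request:
drive_tool(rows=[[[0, 0, 0, -0.2, 0, 0, 0.2], [0, 0, 0, -0.3, 0, 0, 0.2]]])

```text
time: 13.12
eef_pos: [0.513, 0.0673, 0.009]
eef_rot: [-180.0, -0.2, 101.3]
contact_force: [-1.6, 11.9, -2.2]
grip_width: 0.456
grasp_force: 60.2
```

Request:
drive_tool(rows=[[[0, 0, 0, -0.1, 0, 0, 0.2], [0, 0, 0, -0.2, 0, 0, 0.2]]])

```text
time: 13.38
eef_pos: [0.513, 0.0669, 0.009]
eef_rot: [-179.9, -0.3, 101.4]
contact_force: [-3.3, 15.4, -1.8]
grip_width: 0.454
grasp_force: 60.4
```

```bash
python3 -c "
from h import *
pf()
b=manip.camera('scene');a=manip.camera('top')
pf()
o=cv2.imread('pics/s2.png');f=lambda i,y,x:cv2.resize(i[y:y+50,x:x+67],(400,300),interpolation=2)
cv2.imwrite('pics/m4.png',np.vstack([np.hstack([f(o,205,250),f(b,205,250)]),np.hstack([f(o,240,220),f(b,240,220)])]))"
```

```text
time 13.375
eef_pos [0.513  0.0669 0.009 ]
eef_rot [-179.9314   -0.2606  101.3523]
contact_force [-3.2706 15.4189 -1.8223]
grip_width 0.454
grasp_force 60.3872
along d 15.752932970409777 s 0.07475700953821418
time 13.475
eef_pos [0.513  0.0668 0.009 ]
eef_rot [-179.934    -0.2568  101.3513]
contact_force [-4.0105 15.4284 -1.4897]
grip_width 0.4566
grasp_force 60.3459
along d 15.900686654534091 s 0.07468137750700699
```

View pics/m4.png

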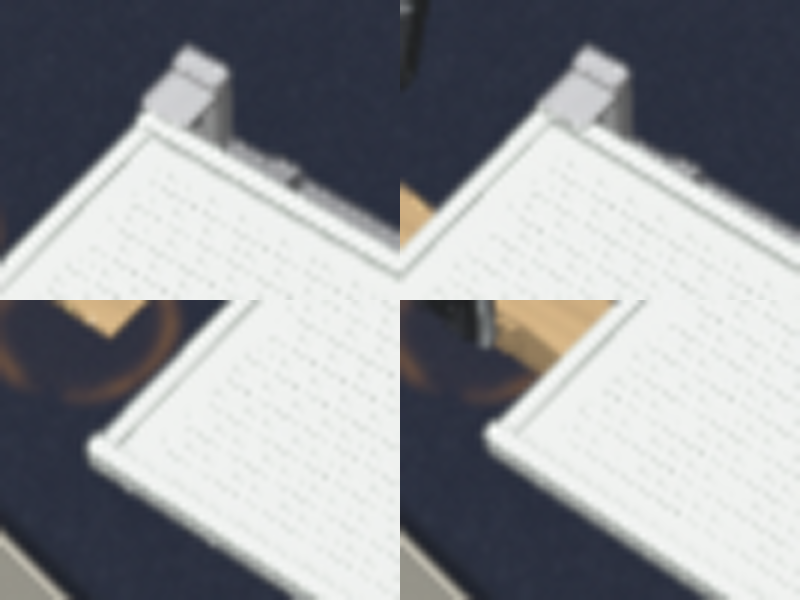

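The rim now meets the tongue (right crops: rim flush under the tongue at about (570,125)). Next I'll unload the push, then release.

Request:
drive_tool(rows=[[[0, 0, 0, 0.2, 0, 0, 0.2], [0, 0, 0, 0.4, 0, 0, 0.2], [0, 0, 0, 0.55, 0, 0, 0.2], [0, 0, 0, 0.55, 0, 0, 0.2]]])

```text
time: 13.98
eef_pos: [0.5131, 0.0671, 0.009]
eef_rot: [-180.0, 0.0, 101.1]
contact_force: [0.6, 1.6, -4.7]
grip_width: 0.457
grasp_force: 60.0
```

Request:
drive_tool(rows=[[[0, 0, 0, 0.05, 0, 0, 0.5], [0, 0, 0, 0.05, 0, 0, 0.6], [0, 0, 0, 0.05, 0, 0, 0.75], [0, 0, 0, 0.05, 0, 0, 0.8], [0, 0, 0, 0.05, 0, 0, 0.8], [0, 0, 0, 0.05, 0, 0, 0.8]]])

```text
time: 14.72
eef_pos: [0.5129, 0.0684, 0.0091]
eef_rot: [-180.0, -0.0, 101.1]
contact_force: [-0.3, 0.6, -0.3]
grip_width: 0.802
grasp_force: 0.0
```

Request:
drive_tool(rows=[[[0, 0, 0, 0, 0, -2, 0.8], [0, 0, 0, 0, 0, -5, 0.8], [0, 0, 0, 1, 0, -8, 0.8], [0, 0, 0, 5, 0, -12, 0.8], [0, 0, 0, 10, 0, -14, 0.8], [0, 0, 0, 13, 0, -14, 0.8], [0, 0, 0, 13, 0, -14, 0.8], [0, 0, 0, 13, 0, -14, 0.8]]])

```text
time: 15.72
eef_pos: [0.4877, 0.1949, 0.1488]
eef_rot: [-180.0, 0.0, 101.1]
contact_force: [0.2, 0.5, -0.7]
grip_width: 0.8
grasp_force: 0.0
```

```bash
python3 -c "
from h import *
pf()
b=manip.camera('scene');a=manip.camera('top')
cv2.imwrite('pics/m5.png',np.hstack([cv2.resize(a[210:350,220:360],(400,400),interpolation=2),cv2.resize(b[180:270,220:310],(400,400),interpolation=2)]))"
```

```text
time 15.725
eef_pos [0.4877 0.1949 0.1488]
eef_rot [-1.799654e+02  4.380000e-02  1.011006e+02]
contact_force [ 0.1984  0.4658 -0.7393]
grip_width 0.8004
grasp_force 0.0
along d 0.42035480106808315 s 0.2051361292465951
```

View pics/m5.png

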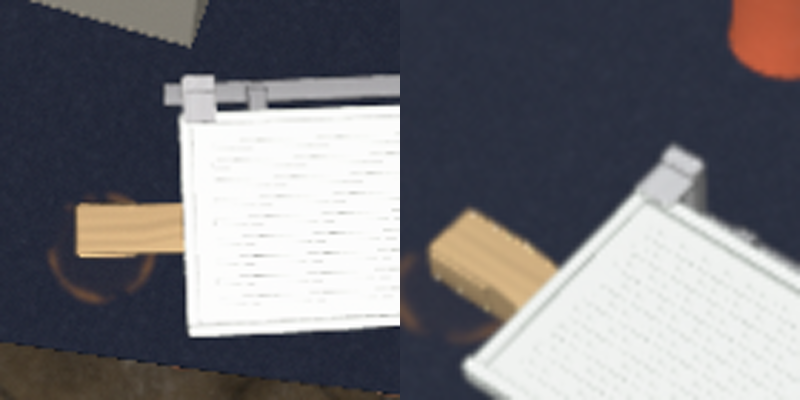

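The wedge lies flat under the tray (left crop 78–185, 230), the rim sits under the tongue (670,195), and the hand is clear. I'm handing the job in.

```bash
python3 -c "
from plant import manip
print(manip.finish_job())"
```

```text
the job is handed in; nothing more can be done
None
```

The wedge is in flat under the tray's foot, the rim is up against the tongue at an estimated 9–12 N (inferred from the push force, so possibly just over the 5–10 N snug range), the gripper has let go and is clear, and the job was handed in at about 16 s.

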